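# Turn the potting stand and latch it

## Task

The tall clay pot is next to be filled from the steel bin: throw back the latch of the revolving pot stand, turn the stand by its turned-up arm ends until the tall pot stands at the latch, and drop the latch's fork fully down over that pot's arm so the stand is locked again. Turn whichever way keeps the tall pot from striking the watering can's spout. Do not touch the pots on the stand, keep them upright in the middle of their pans, and leave the can, the jar, the stack of pots and the mallet where they are.

Things in the scene. Friction and masses are not known exactly. Their poses are not given: they have to be found in the camera images.
- stand: the fixed foot of the revolving pot stand: a dark steel plate 200 mm in diameter lying on the ledge (it cannot shift), with a flat bar running out to the latch bracket. Origin at the ledge on the turning axis; its +y axis points from the turning axis to the latch, its z up.
- hub (a point): the turning axis of the stand, at the top of the hub, 62 mm above the ledge.
- wheel (a joint): angle in rad of the turning part (hub, four arms, pans), growing anticlockwise seen from above; 0 = arm 0 at the latch; no end stops. It turns freely: about 1 N at an arm end keeps it moving, and it coasts on 5 to 15 degrees when let go at speed. While the fork is down over an arm end it cannot turn.
- filling_place (a point): fixed point where a pot's centre stands when its arm is held by the latch: 84 mm from the turning axis towards the latch, at pan-floor height, 57 mm above the ledge.
- latch (a joint): angle in rad of the latch: 0 = fork level, fully down, 1.25 = thrown back against its stop. It is over centre at about 0.7: beyond that it falls open and stays open, below it falls shut by its own weight; about 1 N at the knob moves it. If an arm end is out of line the fork stops on top of it (angle over 0.2) or misses it; up to about 8 mm out of line they centre themselves.
- latch_pivot (a point): the middle of the latch's level pivot axle, 218 mm from the turning axis, 110 mm above the ledge; the axle lies across the line from hub to latch. It sits between two upright cheeks 74 mm apart and 125 mm high.
- latch_knob (a point): centre of the 26 mm black ball on the latch's hand lever, a bar 12 mm thick, square to the fork, 80 mm from the pivot. With the fork down the lever stands upright; pushing it outwards from the hub lifts the fork. Thrown back, the lever leans outwards 72 degrees from upright and the fork (its prongs joined by a plate up to 42 mm from the pivot) stands up, leaning 18 degrees towards the hub; pushing the raised fork towards the hub shuts the latch.
- fork_middle (a point): point midway between the fork's two prongs, 53 mm from the pivot, where an arm end stands when latched. The prongs are round bars 12 mm thick with a 24 mm gap, reaching 78 mm from the pivot towards the hub; down, they lie 104 to 116 mm above the ledge.
- spoke_end0 (a point): turned-up end of arm 0 of the stand's four arms, 90 degrees apart: upright round steel bar 18 mm thick, 165 mm from the turning axis, domed top 135 mm above the ledge, foot on the level arm bar (upper side 56 mm up). This point is on the bar's axis 110 mm above the ledge. The arm's pan and pot lie on the same radius, 84 mm from the turning axis.
- spoke_end1 (a point): turned-up end of arm 1 of the stand's four arms, 90 degrees apart: upright round steel bar 18 mm thick, 165 mm from the turning axis, domed top 135 mm above the ledge, foot on the level arm bar (upper side 56 mm up). This point is on the bar's axis 110 mm above the ledge. The arm's pan and pot lie on the same radius, 84 mm from the turning axis.
- spoke_end2 (a point): turned-up end of arm 2 of the stand's four arms, 90 degrees apart: upright round steel bar 18 mm thick, 165 mm from the turning axis, domed top 135 mm above the ledge, foot on the level arm bar (upper side 56 mm up). This point is on the bar's axis 110 mm above the ledge. The arm's pan and pot lie on the same radius, 84 mm from the turning axis.
- spoke_end3 (a point): turned-up end of arm 3 of the stand's four arms, 90 degrees apart: upright round steel bar 18 mm thick, 165 mm from the turning axis, domed top 135 mm above the ledge, foot on the level arm bar (upper side 56 mm up). This point is on the bar's axis 110 mm above the ledge. The arm's pan and pot lie on the same radius, 84 mm from the turning axis.
- pot_tall_mid (a point): the tall clay pot, the one to be filled: 108 mm high, 72 mm across the rim, 54 mm at the foot, the only one so tall; top 165 mm above the ledge. It stands loose in the lipped steel pan of one of the arms (pan 90 mm across, lip 10 mm high, pan floor 57 mm above the ledge); this point is on its axis, half-way up.
- pot_first_mid (a point): ordinary clay pot, 66 mm high, 74 mm across the rim; at the start it stands on the latched arm. It stands loose in the lipped steel pan of one of the arms (pan 90 mm across, lip 10 mm high, pan floor 57 mm above the ledge); this point is on its axis, half-way up.
- pot_other_mid (a point): another ordinary clay pot, 66 mm high, 74 mm across the rim. It stands loose in the lipped steel pan of one of the arms (pan 90 mm across, lip 10 mm high, pan floor 57 mm above the ledge); this point is on its axis, half-way up.
- pot_shallow_mid (a point): shallow clay pot, 45 mm high, 80 mm across the rim. It stands loose in the lipped steel pan of one of the arms (pan 90 mm across, lip 10 mm high, pan floor 57 mm above the ledge); this point is on its axis, half-way up.
- spout_end (a point): the end of the spout of a zinc watering can (body 116 mm in diameter, 130 mm high, arched handle to 196 mm, 195 mm behind this point, standing loose beyond the stand): a rose 32 mm across on a spout 14 mm thick, 159 mm above the ledge. It hangs over the pans' circle between two arms; its lowest part is 143 mm up, so arm ends and low pots pass beneath it but the tall pot strikes it.
- jar_mid (a point): the empty glass jar with its screw lid on, 84 mm in diameter, 118 mm high, standing near the latch on the robot's side; this point is half-way up.
- stack_mid (a point): the stack of nested clay pots, 106 mm across, 173 mm high, standing to the right of the stand; this point is half-way up.
- mallet_head (a point): the wooden mallet lying on the robot's side of the stand: head 68 mm in diameter and 110 mm long, handle 250 mm long; this point is the middle of its head, 34 mm above the ledge.
Mind the look-alikes: they are no part of the job. What is shaped like the part that bears pot_first_mid but blue, turquoise or yellow is not meant.

How it is judged:
On the way, in this order (a step that is already met when the one before it is completed fails the run):
1. the latch is thrown back and stays open (value of joint latch above 0.9 rad), for 0.2 s.
2. the tall pot has been brought to the filling place at the latch (within 12 mm) and the stand is at rest (horizontal distance between pot_tall_mid and filling_place below 0.012 m and velocity of joint wheel between -0.1 and 0.1 rad/s), for 0.2 s.
At the end, for the whole second after the job is handed in: The fork is fully down (latch under 0.08 rad), the tall pot's centre is within 12 mm of the filling place, the stand is at rest (under 0.1 rad/s), and all four pots are upright (within 0.12 rad) with centres 69 to 99 mm from the turning axis (all of step 2 and value of joint latch below 0.08 rad and angle between each of pot_first, pot_tall, pot_other, pot_shallow's own z axis and vertical below 0.12 rad and horizontal distance between pot_first_mid and hub between 0.069 and 0.099 m and horizontal distance between pot_tall_mid and hub between 0.069 and 0.099 m and horizontal distance between pot_other_mid and hub between 0.069 and 0.099 m and horizontal distance between pot_shallow_mid and hub between 0.069 and 0.099 m); the robot touches nothing.
It fails at once if a pot on the stand is touched by the robot with more than 1 N (contact force between any of the fingers, the arm and pot_first above 1 N or contact force between any of the fingers, the arm and pot_tall above 1 N or contact force between any of the fingers, the arm and pot_other above 1 N or contact force between any of the fingers, the arm and pot_shallow above 1 N).
It fails at once if a pot on the stand is tipped by more than 0.25 rad (angle between any of pot_first, pot_tall, pot_other, pot_shallow's own z axis and vertical above 0.25 rad).
It fails at once if the tall pot is swung hard (over 1 N) against the watering can (contact force between pot_tall and watering_can above 1 N).
It fails at once if the watering can, the jar, the stack of pots or the mallet is moved by more than 15 mm (distance of any of spout_end, jar_mid, stack_mid, mallet_head from where it was at the start of the episode above 0.015 m).
It also fails if it takes over 72 s, if anything falls off the work surface, if the arm or the gripper's body presses on something with over 40 N, if the wrist force passes 120 N, or if a joint passes its speed limit or range.

## Robot

A 7-joint arm with a two-finger parallel gripper is mounted at the origin on the work surface. World frame = base frame: x ahead of the robot, y to its left, z up, the work surface at z = 0. Lengths are in m, angles in rad, forces in N, time in s.
With the tool pointing down it reaches from about 0.4 to 0.925 m from the base axis. Payload 4.1 kg.
Tool frame: the origin (TCP) lies on the centre line of the jaws, within the pads' length; the fingertips stand 14 mm ahead of it and the grasp point (between the pads) lies 5 mm behind it; z points along the fingers, x is the direction in which the jaws open and shut, and the axes are right-handed (so a half turn about z gives the same grasp; the last joint's range is limited). The gripper opens to 85 mm and grips with 20 to 120 N. Pads are 22 mm wide; open, the fingers measure 114 mm over their backs; the gripper's body (76 mm by 85 mm) begins 54 mm behind the grasp point. The pads swing forward as they close: fully open they stand 13 mm farther back than shut.
Start: joints at [1.223, 0.398, 0.045, 1.537, -0.019, 1.207, -0.051], TCP at [0.16, -0.63, 0.207] pointing down, gripper open.
Joint ranges: [-2.82, 2.82], [-0.49, 2.23], [-1.37, 1.46], [0, 2.46], [-1.36, 4.5], [0.23, 2], [-2.94, 2.94]. Speed limits (rad/s): [2.57, 2.57, 3.14, 3.14, 3.14, 3.14, 3.14].

## Interface

Orientations are given as a rotation vector (axis times angle).
In Python, from station import manip, fingers, monitor, vision gives the robot as it stands. Calls block until the motion is done:
- manip.movep(position, orientation): joint-space move of the TCP to a pose.
- manip.move_l(position, speed=0.15, orientation=None): straight line of the TCP; orientation=None keeps the orientation; speed is the mean speed in m/s.
- manip.movej(angles): joint-space move.
- fingers.move_gripper(opening): finger opening in m; the grip force is fixed at half the most; returns when the fingers have stopped.
- manip.dwell(seconds).
- manip.solve_ik(position, orientation): joint angles nearest the present ones, or None.
- monitor.state(): the state.
- vision.get_image(name): name is "scene" or "top" or "wrist"; returns the picture (480x640x3 uint8, red, green, blue); there is no depth.
- vision.camera_model(name): a dict with "fx", "fy", "cx", "cy" (pixels), "world_from_camera" (4x4, takes a point from camera to world coordinates); the wrist camera has in their place "T_tool_cam" (4x4, takes a point from camera to tool coordinates, whose origin is the TCP and whose axes are the tool frame's). Camera axes: x right, y down, z forward; pixel columns grow to the right and rows downward; lengths in m; the calibration is good to about 2 mm. A picture is of the moment at which its call begins: read the wrist's pose just before it. camera_model takes no time and is no camera call.
A pose or a line that the arm cannot do raises manip.IKError and nothing moves.
- manip.close_job(): hands the job in, once; it reports no verdict.
Trained networks look in the newest picture that a camera, given by its name, has taken for a name from the list of things; names that differ only in an ending like _2 or _b are one class to them, and where a whole thing is asked for, a point or a joint stands for the part that bears it (a point fixed in the world has none). Each returns a list of dicts, best first, with "p" (0 to 1); they miss things now and then, are a little off and sometimes report something else, mostly with a low value. They report only what shows in the picture. A call takes as long as a camera call. They do not tell look-alikes from the thing itself.
- vision.silhouettes(camera, label): "region" (480x640 bool, what is visible of it) and "pixel" ([column, row] in pixels, amid what is visible of it).
- vision.landmark_of(camera, label): "pixel" ([column, row] in pixels: a listed point, or the origin of a listed thing).
The state is a dict: "clock": time; "qpos": joint angles; "joint_velocities": joint speeds; "effort": joint torques, N m; "position": TCP position; "ee_rot": TCP orientation; "contact_force": force on the tool from outside, world axes, zero at the start; "torque": the same for the moment, N m; "width": finger opening in m.
Only numpy, scipy, OpenCV 4.12 (cv2) and the standard library are available. Lean on these libraries where they do the work, as an engineer would, in place of code of your own. Each camera call takes 0.05 s, during which the arm holds its last target.

## Working session

There is one attempt and no reset: what is moved stays moved. The work goes in short steps, each a Python script; the robot and the scene stay as the last script left them, time stands still between calls to the robot, and variables do not carry over. Pictures are saved under pics/ and viewed, and the job is handed in when it is done.

```bash
ls; mkdir -p pics
python3 - <<'E'
from station import manip, fingers, monitor, vision
import cv2
for n in ("scene","top","wrist"):
    im=vision.get_image(n); cv2.imwrite(f"pics/a_{n}.png",im[:,:,::-1])
    print(n,vision.camera_model(n))
print(monitor.state())
E
```

```text
pics
scene {'fx': 571.9541038800388, 'fy': 571.9541038800388, 'cx': 322.1744863649124, 'cy': 243.9949700926818, 'world_from_camera': array([[-0.16660409,  0.75234913, -0.63734909,  1.35020189],
       [ 0.98601937,  0.12907363, -0.10538404,  0.06531681],
       [ 0.00297937, -0.64599596, -0.76333501,  1.09777708],
       [ 0.        ,  0.        ,  0.        ,  1.        ]])}
top {'fx': 437.4601919832336, 'fy': 437.4601919832336, 'cx': 321.4094105633009, 'cy': 233.15418430006304, 'world_from_camera': array([[ 0.01378954, -0.99270011,  0.11981794,  0.49159728],
       [-0.99985622, -0.01250691,  0.01145025, -0.08049226],
       [-0.00986811, -0.1199586 , -0.99272985,  0.92643416],
       [ 0.        ,  0.        ,  0.        ,  1.        ]])}
wrist {'fx': 417.92857732905304, 'fy': 417.92857732905304, 'cx': 321.318507770585, 'cy': 246.08459195974814, 'T_tool_cam': array([[ 9.99999969e-01,  2.38831762e-04, -6.62442516e-05,
         3.71621555e-04],
       [-2.11795451e-04,  9.62269199e-01,  2.72099144e-01,
        -6.89401650e-02],
       [ 1.28730721e-04, -2.72099122e-01,  9.62269220e-01,
        -1.66228449e-01],
       [ 0.00000000e+00,  0.00000000e+00,  0.00000000e+00,
         1.00000000e+00]])}
{'clock': 0.15, 'qpos': array([ 1.22297935,  0.39902431,  0.04501505,  1.53756482, -0.01868073,
        1.20691443, -0.05071147]), 'joint_velocities': array([-1.66058404e-03, -1.74820797e-03, -1.75719952e-04, -3.39676107e-03,
        1.44927078e-03, -3.31624730e-03,  1.25342931e-05]), 'effort': array([ 1.49190651e-03, -4.75560987e+01,  1.36674967e+00, -2.54513490e+01,
        1.18473111e-02,  6.47193898e-03, -3.76065728e-06]), 'position': array([ 0.15997627, -0.62947815,  0.20651169]), 'ee_rot': array([-2.47940135e+00,  1.92795110e+00,  1.95025012e-03]), 'contact_force': array([-0.05075694, -0.4040178 ,  0.50847043]), 'torque': array([-0.05521958, -0.00481241, -0.05583192]), 'width': 0.08556843514624951}
```

View pics/a_scene.png

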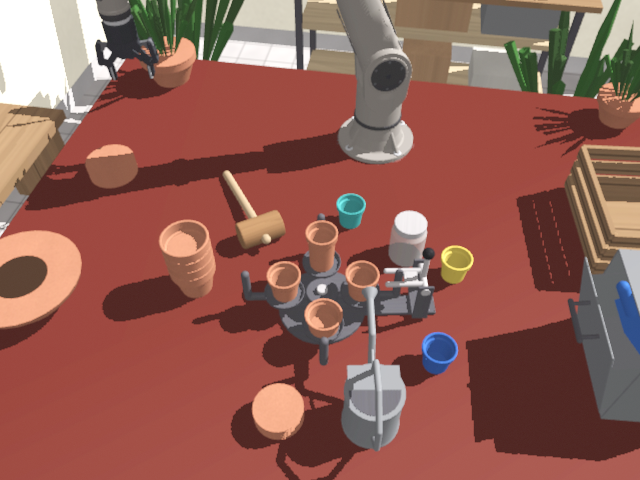

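View pics/a_top.png

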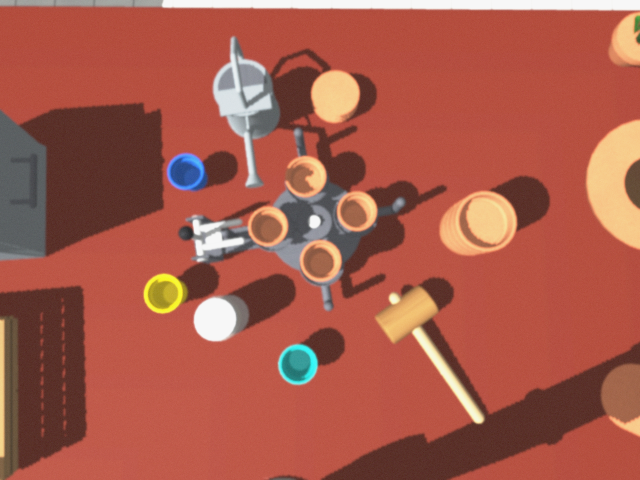

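Hub is at about top pixel (315,222) with the latch to its left (+y), knob (187,233). The tall pot is on the robot's side, top (320,262), scene (321,245). The spout rose at top (253,183) lies between the latch arm and the far arm. So a direct 90° clockwise turn keeps the tall pot clear. Next I'll triangulate.

```bash
cat > h.py <<'E'
from station import manip, fingers, monitor, vision
import numpy as np, cv2
def P(n):
    m=vision.camera_model(n); K=np.array([[m['fx'],0,m['cx']],[0,m['fy'],m['cy']],[0,0,1]])
    return K@np.linalg.inv(m['world_from_camera'])[:3]
def proj(n,X):
    p=P(n)@np.r_[X,1]; return p[:2]/p[2]
def tri(pa,pb,a="top",b="scene"):
    X=cv2.triangulatePoints(P(a),P(b),np.array(pa,float).reshape(2,1),np.array(pb,float).reshape(2,1))[:,0]
    X=X[:3]/X[3]
    return X, max(np.linalg.norm(proj(a,X)-pa),np.linalg.norm(proj(b,X)-pb))
def onz(n,px,z):
    m=vision.camera_model(n); T=m['world_from_camera']
    d=T[:3,:3]@np.array([(px[0]-m['cx'])/m['fx'],(px[1]-m['cy'])/m['fy'],1])
    o=T[:3,3]; return o+d*(z-o[2])/d[2]
E
python3 - <<'E'
from h import *
vision.get_image("top");vision.get_image("scene")
np.set_printoptions(precision=4,suppress=True)
for l in "stand hub latch_pivot latch_knob fork_middle filling_place spoke_end0 spoke_end1 spoke_end2 spoke_end3 pot_tall_mid pot_first_mid pot_other_mid pot_shallow_mid spout_end jar_mid stack_mid mallet_head".split():
    r={n:vision.landmark_of(n,l) for n in("top","scene")}
    print(l,[[ (np.round(d['pixel'],1).tolist(),round(d['p'],2)) for d in r[n][:3]] for n in r], end=' ')
    if r['top'] and r['scene']:
        X,e=tri(r['top'][0]['pixel'],r['scene'][0]['pixel']); print(X,round(e,1))
    else: print()
print(monitor.state()['clock'])
E
```

```text
stand [[([314.9, 224.0], 0.82), ([269.5, 226.9], 0.46)], [([322.2, 306.0], 0.9)]] [ 0.622  -0.0549  0.0058] 0.4
hub [[([312.1, 221.0], 0.7)], [([320.1, 289.0], 0.98)]] [ 0.62   -0.0567  0.0691] 2.5
latch_pivot [[([200.2, 237.4], 0.64)], []] 
latch_knob [[([184.5, 231.1], 0.8)], [([425.4, 254.1], 0.64)]] [0.5821 0.156  0.1903] 3.0
fork_middle [[([224.7, 234.0], 0.94), ([252.4, 180.6], 0.56), ([406.6, 317.2], 0.27)], [([400.7, 280.6], 0.71)]] [0.588  0.1134 0.0964] 0.4
filling_place [[([276.9, 230.3], 0.73), ([254.3, 178.7], 0.51), ([221.8, 316.9], 0.34)], [([358.2, 289.7], 0.98)]] [0.6006 0.0216 0.058 ] 1.4
spoke_end0 [[([328.7, 304.2], 0.84), ([227.3, 233.5], 0.81), ([299.5, 138.4], 0.62)], [([322.2, 345.9], 0.88), ([242.7, 280.6], 0.79), ([322.6, 222.0], 0.68)]] [ 0.4328 -0.087  -0.504 ] 1.2
spoke_end1 [[([328.7, 304.2], 0.84), ([227.3, 233.5], 0.81), ([299.5, 138.4], 0.62)], [([322.2, 345.9], 0.88), ([242.7, 280.6], 0.79), ([322.6, 222.0], 0.68)]] [ 0.4328 -0.087  -0.504 ] 1.2
spoke_end2 [[([328.7, 304.2], 0.84), ([227.3, 233.5], 0.81), ([299.5, 138.4], 0.62)], [([322.2, 345.9], 0.
[... 472 characters left out ...]
.9], 0.95), ([434.9, 353.9], 0.87), ([348.9, 210.5], 0.73)]] [0.6626 0.1812 0.2472] 26.9
pot_other_mid [[([399.3, 201.6], 0.6), ([358.1, 211.5], 0.58), ([297.2, 137.0], 0.45)], [([284.2, 283.3], 0.75)]] [ 0.6497 -0.1637  0.1168] 28.2
pot_shallow_mid [[([305.9, 178.7], 0.82)], []] 
spout_end [[([254.6, 180.4], 0.56)], [([367.7, 291.2], 0.9), ([427.8, 254.5], 0.68)]] [0.6771 0.0475 0.1643] 0.7
jar_mid [[([223.5, 315.0], 0.93), ([359.6, 213.0], 0.59)], [([408.1, 239.0], 0.56)]] [0.4321 0.1213 0.0579] 1.1
stack_mid [[([317.6, 226.1], 0.34)], [([190.9, 260.5], 0.61)]] [ 0.6811 -0.2128  0.2471] 110.0
mallet_head [[([407.6, 315.1], 0.59)], [([258.0, 231.2], 0.6)]] [ 0.4352 -0.2492  0.019 ] 0.5
2.05
```

Run:
```python
from h import *
from scipy.optimize import least_squares
np.set_printoptions(precision=4,suppress=True)
# obs: cam,pixel,(radius, angle offset from latch dir deg,z)
O=[("top",(314.9,224),(0,0,0)),("scene",(322.2,306),(0,0,0)),("top",(312.1,221),(0,0,.062)),("scene",(320.1,289),(0,0,.062)),
("top",(200.2,237.4),(.218,0,.110)),("top",(184.5,231.1),(.218,0,.19)),("scene",(425.4,254.1),(.218,0,.19)),
("top",(224.7,234),(.165,0,.11)),("scene",(400.7,280.6),(.165,0,.11)),("top",(276.9,230.3),(.084,0,.057)),("scene",(358.2,289.7),(.084,0,.057)),
("top",(328.7,304.2),(.165,90,.11)),("top",(299.5,138.4),(.165,-90,.11)),("top",(399.3,201.6),(.165,180,.11)),("top",(227.3,233.5),(.165,0,.11)),
("scene",(322.2,345.9),(.165,-90,.11)),("scene",(242.7,280.6),(.165,180,.11)),("scene",(322.6,222),(.165,90,.11))]
def pt(p,m): a=p[2]+np.radians(m[1]); return np.array([p[0]+m[0]*np.cos(a),p[1]+m[0]*np.sin(a),m[2]+p[3]])
def f(p): return np.concatenate([proj(c,pt(p,m))-px for c,px,m in O])
s=least_squares(f,[.62,-.055,1.75,0],loss='soft_l1',f_scale=2)
print(s.x,np.degrees(s.x[2])); print(f(s.x).reshape(-1,2))
p=s.x
from math import hypot
for n,X in (("jar",(.4321,.1213)),("mallet",(.435,-.249)),("spout",(.677,.0475))):
    print(n,np.hypot(X[0]-p[0],X[1]-p[1]),np.degrees(np.arctan2(X[1]-p[1],X[0]-p[0])-p[2]))
print("stack",onz("top",(485,220),.173),"bin edge",onz("top",(160,205),.0))
for a in (0,90,180,-90): print(a,pt(p,(.165,a,.11)))
```

```text
[ 0.6196 -0.0559  1.7559 -0.0019] 100.60462990761492
[[ 0.1466  1.6895]
 [-0.5049  0.942 ]
 [ 2.1937  0.4491]
 [ 1.6604  2.2566]
 [-0.4001 -0.0288]
 [ 1.8943  1.094 ]
 [ 2.5387 -0.4871]
 [ 2.8348 -1.4135]
 [-2.553  -3.2606]
 [-3.708  -1.3809]
 [ 1.2164  2.3845]
 [-0.0334  0.506 ]
 [-0.1974 -3.5809]
 [ 0.0633  1.3438]
 [ 0.2348 -0.9135]
 [ 1.062  -0.4765]
 [ 2.5014 -1.3626]
 [-2.0031 -0.1753]]
jar 0.25798869306311945 36.00415846578814
mallet 0.2671015714900046 -234.31633886551657
spout 0.11830381821202288 -39.64336225727398
stack [ 0.6091 -0.3553  0.173 ] bin edge [0.6602 0.2793 0.    ]
0 [0.5892 0.1062 0.1081]
90 [ 0.4574 -0.0863  0.1081]
180 [ 0.6499 -0.2181  0.1081]
-90 [ 0.7818 -0.0256  0.1081]
```

Run:
```python
import cv2
a=cv2.imread("pics/a_scene.png")[180:400,200:480]; cv2.imwrite("pics/crop1.png",cv2.resize(a,None,fx=2.7,fy=2.7,interpolation=2))
```

```text
(no output)
```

View pics/crop1.png

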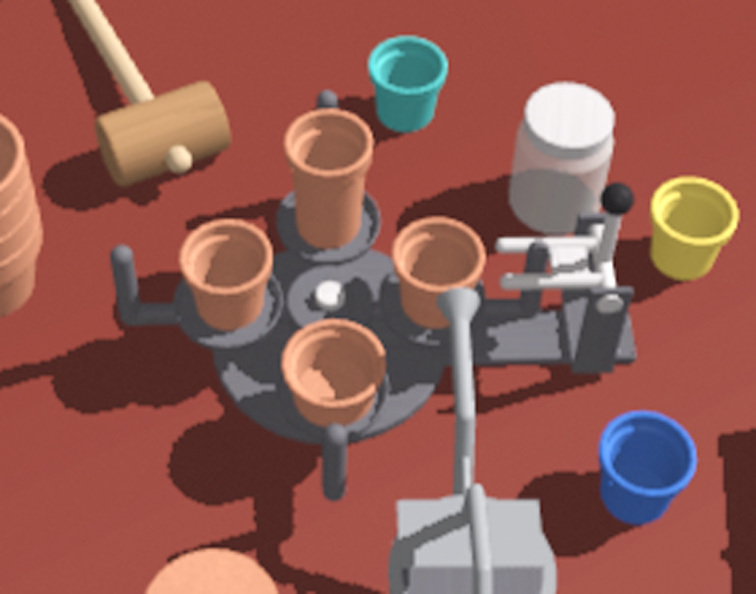

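Matches the fit (about 2 px, or about 3–4 mm). The tall pot's arm is at +90° from the latch, and the spout at −40°, so the turn is −90°. First the latch.

```bash
cat >> h.py <<'E'
from scipy.spatial.transform import Rotation as Rn
H=np.array([0.6196,-0.0559]); PHI=1.7559
def W(r,lat,z,phi=PHI):  # r along latch direction, lat = to the left (ccw)
    u=np.array([np.cos(phi),np.sin(phi)]); v=np.array([-u[1],u[0]])
    return np.r_[H+r*u+lat*v,z]
def down(ang): # jaw axis at world angle ang
    x=np.array([np.cos(ang),np.sin(ang),0]); z=np.array([0,0,-1.]); y=np.cross(z,x)
    return Rn.from_matrix(np.c_[x,y,z]).as_rotvec()
def cs():
    s=monitor.state(); return s['clock'],np.round(s['position'],4),np.round(s['contact_force'],2),round(s['width'],4)
def snap(c,name):
    im=vision.get_image(c); cv2.imwrite(f"pics/{name}.png",im[:,:,::-1]); return im
E
python3 - <<'E'
from h import *
np.set_printoptions(precision=3,suppress=True)
for s in (-1,1):
    o=down(PHI+s*np.pi/2)
    for r,z in ((.168,.35),(.168,.175),(.255,.175)): print(s,manip.solve_ik(W(r,0,z),o))
for a in range(180,89,-15):
    an=PHI+np.radians(a)
    for s in(-1,1): print(a,s,manip.solve_ik(W(.165,0,.12,an),down(an+s*np.pi/2)))
E
```

```text
-1 [ 0.405  0.329 -0.88   1.426  0.252  1.504 -0.28 ]
-1 [ 0.432  0.463 -0.918  1.684  0.392  1.191 -0.398]
-1 [ 0.357  0.523 -1.042  1.668  0.475  1.23  -0.606]
1 [-1.097  0.484  1.269  1.464 -0.461  1.527 -2.799]
1 [-1.089  0.678  1.266  1.723 -0.679  1.262 -2.617]
1 [ 0.417  0.577 -1.155  1.666  0.55   1.267  2.476]
180 -1 [ 0.237  0.53   0.035  1.535 -0.02   1.077 -2.68 ]
180 1 [ 0.631  0.578 -0.541  1.523  0.317  1.129  0.21 ]
165 -1 [ 0.233  0.464  0.066  1.642 -0.035  1.036 -2.908]
165 1 [ 0.633  0.499 -0.482  1.63   0.255  1.075  0.002]
150 -1 [-0.527  0.782  1.264  1.769 -0.799  1.215 -2.513]
150 1 [ 0.627  0.421 -0.439  1.739  0.204  1.027 -0.223]
135 -1 [ 1.138  0.561 -1.154  1.829  0.567  1.132  2.326]
135 1 [ 0.611  0.345 -0.414  1.842  0.164  0.988 -0.472]
120 -1 [ 1.152  0.471 -1.153  1.92   0.491  1.072  2.072]
120 1 [ 0.586  0.277 -0.41   1.933  0.133  0.958 -0.749]
105 -1 [ 1.135  0.389 -1.152  1.993  0.417  1.024  1.804]
105 1 [ 0.555  0.221 -0.429  2.005  0.113  0.938 -1.056]
90 -1 [ 0.749  0.216 -0.731  2.046  0.178  0.941  1.68 ]
90 1 [ 0.524  0.185 -0.476  2.051  0.106  0.928 -1.393]
```

Run:
```python
from h import *
s=monitor.state()
fingers.move_gripper(0.0)
p=s['position'].copy(); p[2]=.4
manip.move_l(p,speed=.3)
o=down(PHI-np.pi/2)
manip.movep(W(.168,0,.40),o); print(cs())
manip.move_l(W(.168,0,.20),speed=.25); print(cs())
snap("scene","b_scene");snap("wrist","b_wrist");snap("top","b_top")
```

```text
(6.6083, array([0.5891, 0.108 , 0.3998]), array([0.36, 0.05, 0.09]), -0.0001)
(7.5583, array([0.5897, 0.1097, 0.2015]), array([0.8 , 0.29, 0.48]), 0.0001)
```

View pics/b_scene.png

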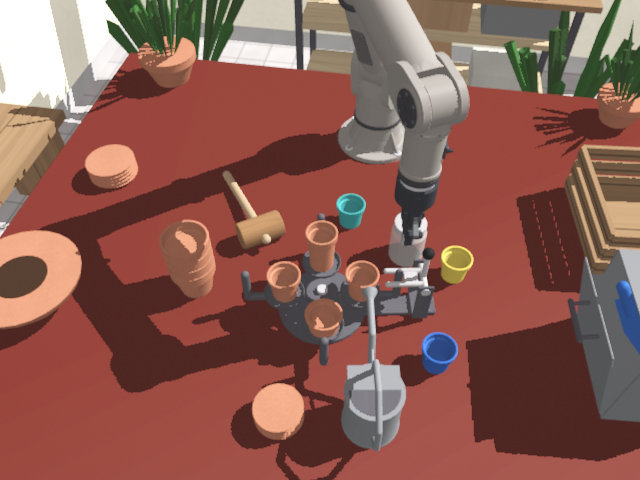

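View pics/b_wrist.png

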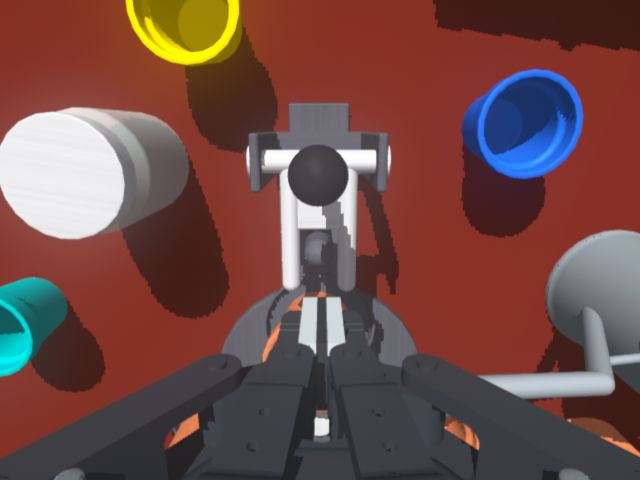

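The wrist view shows the knob at (318,175), centred on the finger axis (320), with the fork over the arm end at (318,250). Now push.

Run:
```python
from h import *
manip.move_l(W(.170,0,.175),speed=.1); print(cs())
manip.move_l(W(.222,0,.174),speed=.08); print(cs())
manip.move_l(W(.257,0,.172),speed=.08); print(cs())
manip.move_l(W(.235,0,.22),speed=.15)
manip.dwell(.3)
manip.move_l(W(.20,0,.34),speed=.25); print(cs())
snap("scene","c_scene");snap("wrist","c_wrist")
```

```text
(8.1083, array([0.588 , 0.1111, 0.1745]), array([-0.08, -0.28, -0.12]), -0.0003)
(8.9083, array([0.5787, 0.1626, 0.1744]), array([ 0.36, -0.33,  4.88]), -0.0003)
(9.5, array([0.5717, 0.1978, 0.1723]), array([-2.56,  1.02,  5.37]), -0.0)
(10.95, array([0.5821, 0.1409, 0.3387]), array([-1.01, -0.09, -1.25]), -0.0003)
```

View pics/c_scene.png

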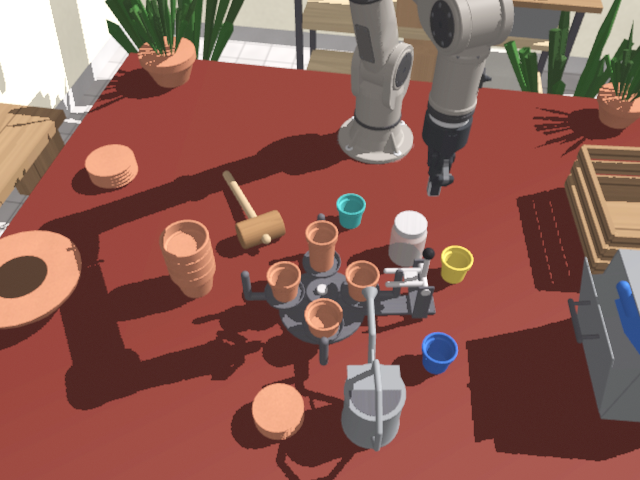

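View pics/c_wrist.png

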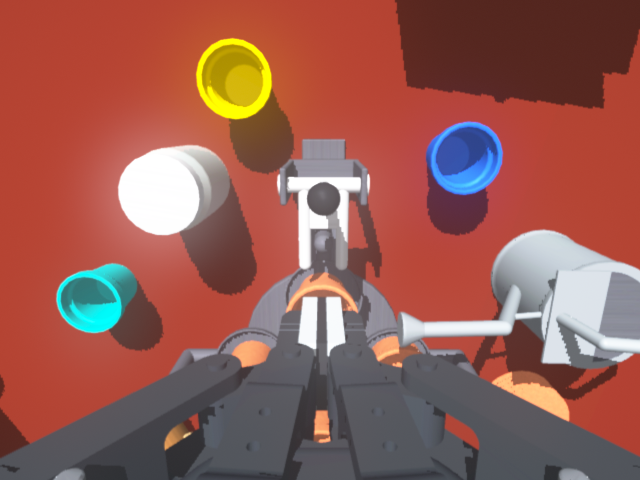

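The latch is still shut: in the wrist view the knob is at (322,198), same as before, and the readings showed an upward force, so the finger seems to have slid over something. I'll check the geometry.

```bash
cat >> h.py <<'E'
def Pw(pos,rot):
    m=vision.camera_model("wrist"); K=np.array([[m['fx'],0,m['cx']],[0,m['fy'],m['cy']],[0,0,1]])
    T=np.eye(4);T[:3,:3]=Rn.from_rotvec(rot).as_matrix();T[:3,3]=pos
    return K@np.linalg.inv(T@m['T_tool_cam'])[:3]
def pj(P,X):
    p=P@np.r_[X,1]; return p[:2]/p[2]
E
python3 - <<'E'
from h import *
np.set_printoptions(precision=4,suppress=True)
s=monitor.state(); o=down(PHI-np.pi/2)
Pb=Pw([0.5897,0.1097,0.2015],o); Pc=Pw(s['position'],s['ee_rot'])
print(s['position'],s['ee_rot'],o)
for n,a,b in (("knob",(318,175),(322.5,198)),("armtop",(317,245),(322,240))):
    X=cv2.triangulatePoints(Pb,Pc,np.array(a,float).reshape(2,1),np.array(b,float).reshape(2,1))[:,0];X=X[:3]/X[3]
    print(n,X,pj(Pb,X),pj(Pc,X)); 
print([ (pj(Pb,W(.218,0,.19)),pj(Pc,W(.218,0,.19))) , (pj(Pb,W(.165,0,.135)),pj(Pc,W(.165,0,.135)))])
E
python3 - <<'E'
import cv2
a=cv2.imread("pics/c_scene.png")[220:340,340:480]; b=cv2.imread("pics/a_scene.png")[220:340,340:480]
cv2.imwrite("pics/crop2.png",cv2.resize(cv2.hconcat([b,a]),None,fx=2.8,fy=2.8,interpolation=2))
E
```

```text
[0.5816 0.1408 0.3377] [ 3.1275  0.2924 -0.006 ] [3.1281 0.2903 0.    ]
knob [0.5791 0.1572 0.183 ] [317.2854 175.0917] [322.9055 197.949 ]
armtop [0.5894 0.0954 0.0732] [317.3803 245.2777] [321.7395 239.8088]
[(array([318.5821, 174.3408]), array([323.7198, 198.0421])), (array([319.3909, 256.1362]), array([323.4832, 245.8293]))]
```

View pics/crop2.png

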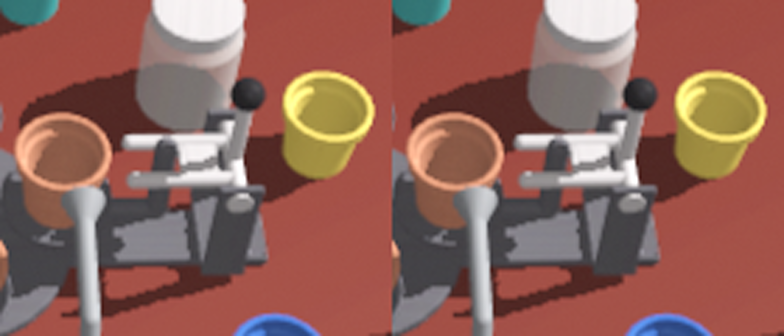

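Geometry is right, so the lever most likely hadn't reached over-centre and fell back. I'll push farther on a downward arc and watch.

```bash
python3 - <<'E'
from h import *
manip.move_l(W(.170,0,.22),speed=.25)
manip.move_l(W(.170,0,.172),speed=.12)
manip.move_l(W(.225,0,.170),speed=.1); print(cs())
snap("scene","d0")
manip.move_l(W(.252,0,.163),speed=.1); print(cs())
snap("scene","d1")
manip.move_l(W(.277,0,.153),speed=.1); print(cs())
snap("scene","d2")
E
python3 - <<'E'
import cv2
L=[cv2.imread(f"pics/d{i}.png")[200:340,350:480] for i in range(3)]
cv2.imwrite("pics/crop3.png",cv2.resize(cv2.hconcat(L),None,fx=2,fy=2,interpolation=2))
E
```

```text
(12.9417, array([0.5783, 0.165 , 0.17  ]), array([-0.14, -0.5 ,  0.78]), 0.0004)
(13.4167, array([0.5729, 0.192 , 0.1627]), array([ 0.48, -0.73,  0.11]), -0.0002)
(13.8833, array([0.5685, 0.2165, 0.1529]), array([-0.17, -0.18,  0.05]), 0.0002)
```

View pics/crop3.png

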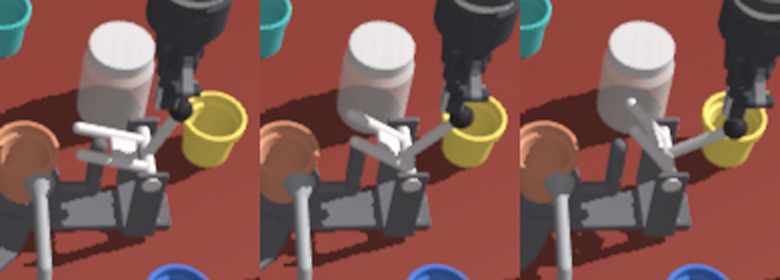

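The fork is now raised and the lever leans far out (third frame). Retract and go on to the wheel.

```bash
python3 - <<'E'
from h import *
manip.dwell(.2)
manip.move_l(W(.262,0,.20),speed=.2)
manip.move_l(W(.24,0,.32),speed=.3)
snap("scene","e_scene"); snap("top","e_top")
fingers.move_gripper(.036); print(cs())
E
python3 - <<'E'
import cv2
a=cv2.imread("pics/e_scene.png")[200:340,350:480]; b=cv2.imread("pics/e_top.png")[160:300,140:270]
cv2.imwrite("pics/crop4.png",cv2.resize(cv2.hconcat([a,b]),None,fx=3,fy=3,interpolation=2))
E
```

```text
(15.625, array([0.5753, 0.18  , 0.3198]), array([ 0.18, -0.76,  0.37]), 0.036)
```

View pics/crop4.png

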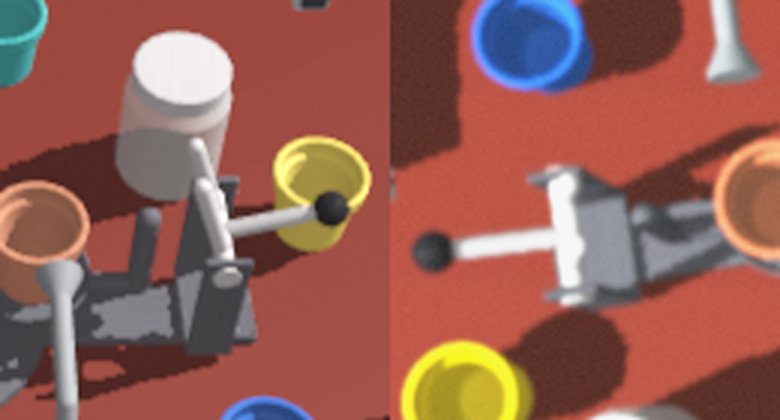

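The latch is open: lever thrown out, fork standing. Next, go above the −y arm end and check it with the wrist camera.

Run:
```python
from h import *
an=PHI+np.pi
o=down(an+np.pi/2)
manip.movep(W(.165,0,.35,an),o)
manip.move_l(W(.165,0,.21,an),speed=.25)
s=monitor.state(); im=snap("wrist","f_wrist"); print(cs())
Q=Pw(s['position'],s['ee_rot']); print(pj(Q,W(.165,0,.135,an)),pj(Q,W(.165,0,.11,an)))
print([(d['pixel'],d['p']) for d in vision.landmark_of("wrist","spoke_end2")])
```

```text
(17.8833, array([ 0.6516, -0.2173,  0.2125]), array([0.58, 0.92, 1.  ]), 0.0362)
[318.85705433 246.95162323] [319.00751112 236.60873957]
[([322.4, 236.8], 0.72)]
```

View pics/f_wrist.png

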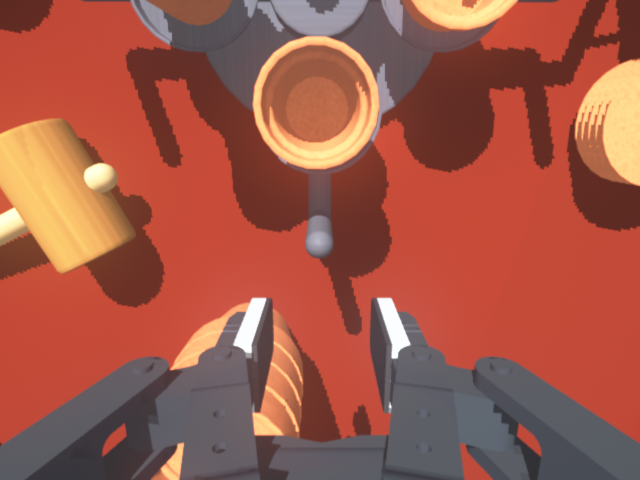

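The bar top is at (319,242) against the predicted 247, well between the fingers. Lower, narrow and swing.

Run:
```python
from h import *
an=PHI+np.pi
manip.move_l(W(.165,0,.120,an),speed=.12); print(cs())
fingers.move_gripper(.025); print(cs())
N=9
for i in range(1,N+1):
    a=PHI+np.pi-np.pi/2*i/N
    manip.move_l(W(.165,0,.120,a),speed=.07,orientation=down(a+np.pi/2))
    print(i,cs())
    if i==2: snap("scene","g2")
snap("scene","g_scene"); snap("top","g_top")
```

```text
(18.8333, array([ 0.6507, -0.218 ,  0.1209]), array([0.36, 0.35, 1.01]), 0.036)
(19.1, array([ 0.6504, -0.2182,  0.1208]), array([ 0.05,  0.49, -0.34]), 0.0247)
1 (19.6583, array([ 0.6217, -0.221 ,  0.1203]), array([0.24, 0.45, 0.65]), 0.0251)
2 (20.2167, array([ 0.5933, -0.2186,  0.1202]), array([ 0.04,  0.4 , -0.19]), 0.0247)
3 (20.825, array([ 0.5654, -0.2117,  0.1202]), array([ 0.7 ,  0.46, -0.41]), 0.0249)
4 (21.3833, array([ 0.5393, -0.1999,  0.1202]), array([-0.1 , -0.27,  0.34]), 0.0252)
5 (21.9417, array([ 0.5155, -0.1838,  0.1202]), array([-0.15,  0.5 , -0.19]), 0.0251)
6 (22.5, array([ 0.4949, -0.1638,  0.1201]), array([-0.91, -1.17,  0.48]), 0.0252)
7 (23.0583, array([ 0.4781, -0.1405,  0.1201]), array([0.63, 0.04, 0.25]), 0.0247)
8 (23.6167, array([ 0.4656, -0.1146,  0.1201]), array([-0.14, -0.16,  0.83]), 0.0253)
9 (24.175, array([ 0.4577, -0.0869,  0.1201]), array([-0.46, -0.75,  0.45]), 0.0252)
```

View pics/g_scene.png

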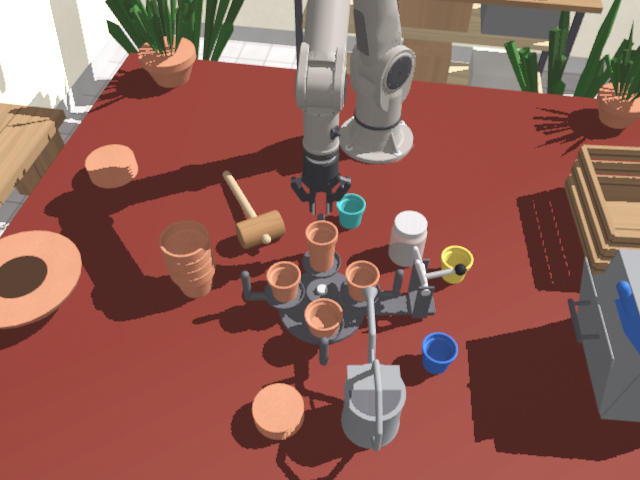

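View pics/g_top.png

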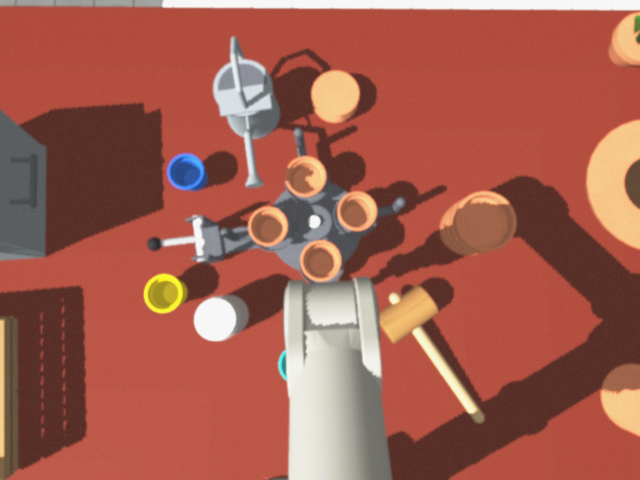

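The tall pot is still at scene (321,245), so the wheel has not turned: the fingers missed the bar. I'll look at the early-swing picture.

Run:
```python
import cv2
a=cv2.imread("pics/g2.png")[160:340,180:330]; b=cv2.imread("pics/g_scene.png")[160:340,230:380]
cv2.imwrite("pics/crop5.png",cv2.resize(cv2.hconcat([a,b]),None,fx=2.6,fy=2.6,interpolation=2))
from h import *
snap("wrist","h_wrist")
```

```text
(no output)
```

View pics/crop5.png

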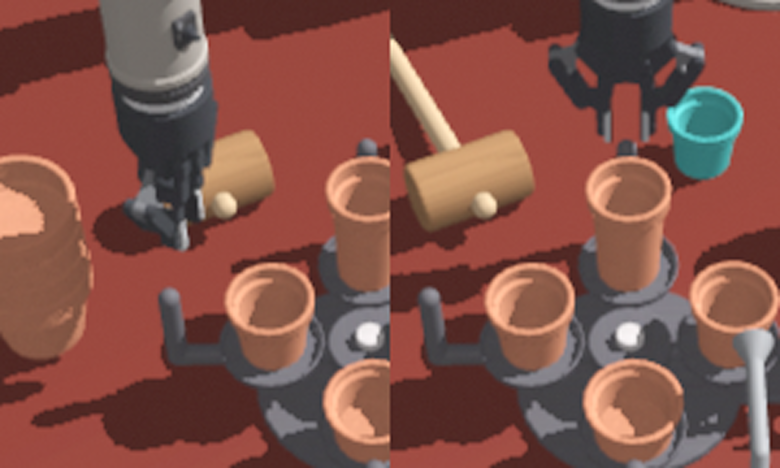

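View pics/h_wrist.png

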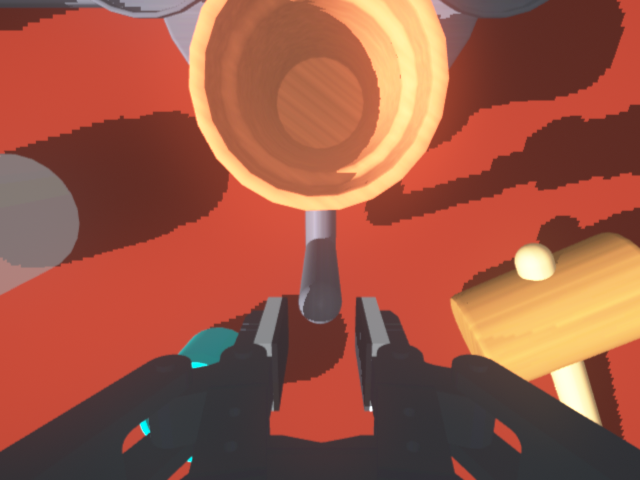

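Run:
```python
from h import *
np.set_printoptions(precision=1,suppress=True)
Q=Pw(np.zeros(3),np.zeros(3))
for X in ([.0125,0,.014],[.0125,-.011,.014],[.0125,.011,.014],[0.0125,-.011,-.024],[.0125,-.011,0.005],[.0125,0,0]): print(X,pj(Q,X))
s=monitor.state();print(s['position'],s['ee_rot'],cs())
Q=Pw(s['position'],s['ee_rot']); a=PHI+np.pi/2
for z in (.135,.11,.056): print(z,pj(Q,W(.165,0,z,a)),pj(Q,W(.165,.009,z,a)),pj(Q,W(.165,-.009,z,a)))
print(pj(P("scene"),W(.165,0,.135,a)),pj(P("scene"),s['position']),pj(P("scene"),s['position']-[0,0,.014]))
```

```text
[0.0125, 0, 0.014] [347.7 283.8]
[0.0125, -0.011, 0.014] [348.1 261. ]
[0.0125, 0.011, 0.014] [347.3 305.8]
[0.0125, -0.011, -0.024] [354.6 292.8]
[0.0125, -0.011, 0.005] [349.4 267.4]
[0.0125, 0, 0] [349.7 295.5]
[ 0.5 -0.1  0.1] [-2.4  2.  -0. ] (24.325, array([ 0.5, -0.1,  0.1]), array([-1.1, -0.1, -0.3]), 0.0253)
0.135 [318.5 310.4] [341.4 310.4] [295.6 310.4]
0.11 [318.9 287.1] [338.9 287.1] [298.9 287.1]
0.056 [319.4 252.7] [335.1 252.7] [303.8 252.7]
[320.6 214. ] [320.3 218.4] [320.3 222.5]
```

The bar is where predicted (305 against 310 px), but the fingertips show at about (357,298) rather than the predicted (348,261). The tips seem to sit higher than the description says, so I'll zoom in to measure them.

Run:
```python
import cv2
a=cv2.imread("pics/h_wrist.png")[260:440,220:420]; cv2.imwrite("pics/crop6.png",cv2.resize(a,None,fx=3.3,fy=3.3,interpolation=2))
```

View pics/crop6.png

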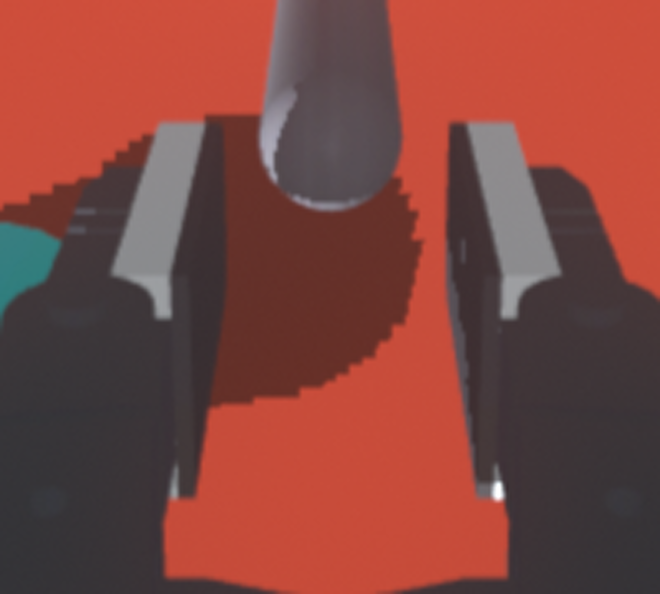

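Measured from the pad-corner separation (73.6 px for 25.3 mm), the tips actually sit about 33 mm *behind* the reported TCP, not 14 mm ahead. That also explains the first latch push skimming over the knob. I'll correct for it: TCP z ≈ 0.072 puts the tips at about 0.105.

```bash
python3 - <<'E'
from h import *
manip.move_l(W(.165,0,.17,PHI+np.pi/2),speed=.2)
an=PHI+np.pi; o=down(an+np.pi/2)
manip.movep(W(.165,0,.18,an),o)
fingers.move_gripper(.036)
manip.move_l(W(.165,0,.115,an),speed=.15); print(cs())
manip.move_l(W(.165,0,.075,an),speed=.06); print(cs())
fingers.move_gripper(.025); print(cs())
snap("wrist","i_wrist");snap("scene","i_scene")
for i in range(1,10):
    a=PHI+np.pi-np.pi/2*i/9
    if manip.solve_ik(W(.165,0,.075,a),down(a+np.pi/2)) is None: print("noik",i)
E
python3 - <<'E'
import cv2
a=cv2.imread("pics/i_scene.png")[160:340,180:330]; b=cv2.imread("pics/i_wrist.png")[200:420,220:420]
cv2.imwrite("pics/crop7.png",cv2.hconcat([cv2.resize(a,(400,480)),cv2.resize(b,(400,480))]))
E
```

```text
(26.925, array([ 0.6504, -0.218 ,  0.1155]), array([-0.04, -0.29,  0.24]), 0.0358)
(27.7417, array([ 0.6503, -0.218 ,  0.0752]), array([ 0.07,  0.11, -0.28]), 0.0364)
(28.0083, array([ 0.6502, -0.2182,  0.0754]), array([ 0.25, -0.29, -0.17]), 0.0249)
```

View pics/crop7.png

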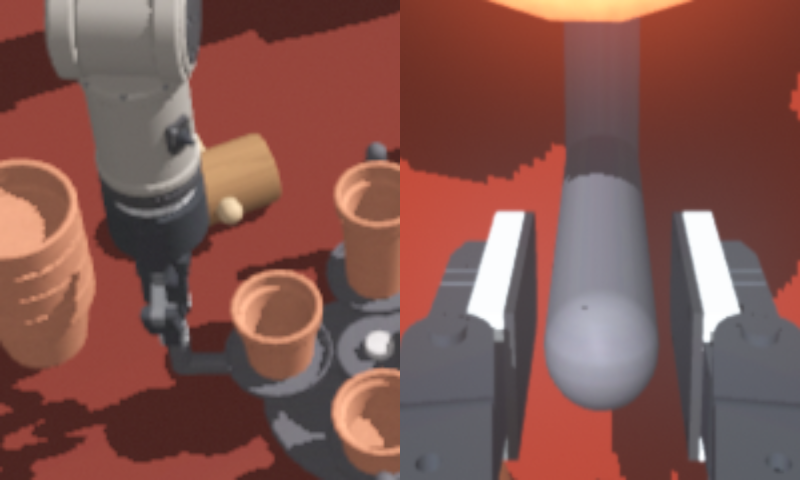

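The bar is now between the pads, with its dome in the pad zone. Swing, checking after the first step.

Run:
```python
from h import *
N=9
def step(i):
    a=PHI+np.pi-np.pi/2*i/N
    manip.move_l(W(.165,0,.075,a),speed=.07,orientation=down(a+np.pi/2)); print(i,cs())
step(1); step(2); snap("scene","j_scene")
```

```text
1 (28.6667, array([ 0.6217, -0.2209,  0.0752]), array([-0.18,  0.01, -0.06]), 0.0251)
2 (29.225, array([ 0.5933, -0.2186,  0.0751]), array([-0.14, -0.31,  0.16]), 0.0247)
```

View pics/j_scene.png

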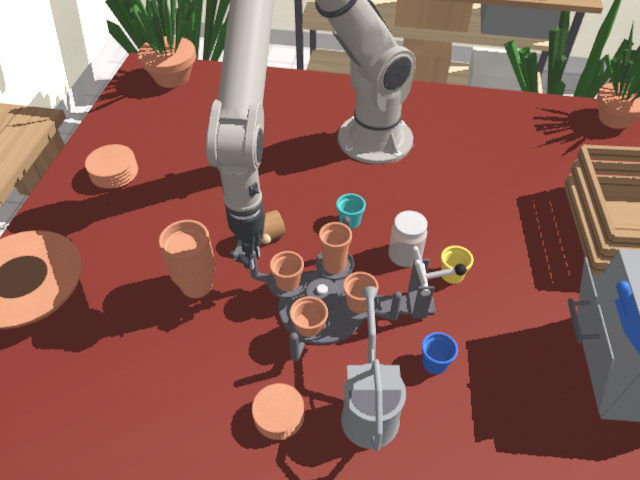

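The wheel is turning the right way: tall pot now at (335,245), moving towards the latch. Continue.

```bash
python3 - <<'E'
from h import *
N=9
def step(i):
    a=PHI+np.pi-np.pi/2*i/N
    manip.move_l(W(.165,0,.075,a),speed=.07,orientation=down(a+np.pi/2)); print(i,cs())
for i in range(3,10): step(i)
fingers.move_gripper(.0195); print(cs())
snap("scene","k_scene"); snap("top","k_top")
for c in("top","scene"):
  for l in("spoke_end0","pot_tall_mid","pot_first_mid"): print(c,l,[(np.round(d['pixel'],1).tolist(),round(d['p'],2)) for d in vision.landmark_of(c,l)])
  print([ (a,pj(P(c),W(.165,0,.11,PHI+np.radians(a))).round(1)) for a in (0,90,180,270)], pj(P(c),W(.084,0,.111)))
E
python3 - <<'E'
import cv2
a=cv2.imread("pics/k_scene.png")[190:370,220:480]; b=cv2.imread("pics/k_top.png")[120:300,140:400]
cv2.imwrite("pics/crop8.png",cv2.resize(cv2.vconcat([a,b]),None,fx=1.6,fy=1.6))
E
```

```text
3 (29.8333, array([ 0.5654, -0.2116,  0.0751]), array([ 0.14, -0.68, -0.81]), 0.0248)
4 (30.3917, array([ 0.5393, -0.1999,  0.0752]), array([ 0.19, -0.04,  0.28]), 0.025)
5 (30.95, array([ 0.5155, -0.1837,  0.0751]), array([-0.01,  0.58,  0.61]), 0.025)
6 (31.5083, array([ 0.4949, -0.1637,  0.0751]), array([ 0.76, -0.33,  0.07]), 0.0251)
7 (32.0667, array([ 0.4781, -0.1403,  0.0751]), array([-0.07, -1.09, -0.14]), 0.0249)
8 (32.625, array([ 0.4656, -0.1144,  0.0751]), array([ 0.39,  0.12, -0.86]), 0.025)
9 (33.1833, array([ 0.4577, -0.0868,  0.075 ]), array([ 0.16,  0.59, -0.39]), 0.0254)
(33.4083, array([ 0.4576, -0.0869,  0.075 ]), array([ 0.11, -0.77,  0.55]), 0.0194)
top spoke_end0 [([397.0, 205.8], 0.93), ([229.2, 233.7], 0.76), ([298.8, 135.4], 0.68), ([155.2, 243.1], 0.45)]
top pot_tall_mid [([267.7, 224.5], 0.81)]
top pot_first_mid [([301.2, 360.2], 0.92), ([169.1, 295.3], 0.9), ([305.7, 174.4], 0.84), ([187.2, 175.8], 0.57)]
[(0, array([227.3, 232.5])), (90, array([328.7, 304.7])), (180, array([399.5, 202.7])), (270, array([299.2, 134.5]))] [269.63755674 225.06385553]
scene spoke_end0 [([396.8, 277.7], 0.92), ([247.2, 278.0], 0.67), ([324.4, 346.9], 0.66), ([321.7, 222.2], 0.63), ([192.1, 263.6], 0.37), ([258.9, 230.1], 0.25)]
scene pot_tall_mid [([361.1, 278.7], 0.8), ([370.8, 293.1], 0.22)]
scene pot_first_mid [([349.3, 212.2], 0.98), ([455.1, 264.7], 0.77), ([433.0, 355.1], 0.75), ([322.2, 221.1], 0.72), ([325.6, 318.1], 0.57)]
[(0, array([398.3, 276.8])), (90, array([320.6, 221.3])), (180, array([245.1, 278.7])), (270, array([323.3, 344.9]))] [360.79552668 277.01179398]
```

View pics/crop8.png

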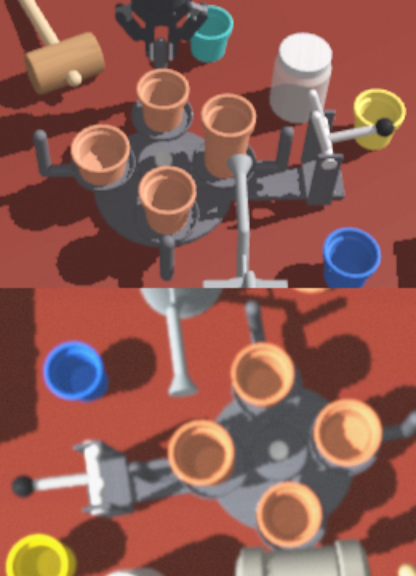

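The stand is aligned within about 2 px: tall pot at top (267.7,224.5) against the expected (269.6,225.1), arm end at (229.2,233.7) against (227.3,232.5). Release it and shut the latch by pushing the raised fork towards the hub.

```bash
python3 - <<'E'
from h import *
fingers.move_gripper(.036)
manip.move_l(W(.165,0,.14,PHI+np.pi/2),speed=.1)
manip.move_l(W(.165,0,.25,PHI+np.pi/2),speed=.3)
fingers.move_gripper(.024)
o=down(PHI-np.pi/2)
manip.movep(W(.234,0,.30),o)
manip.move_l(W(.234,0,.18),speed=.25)
snap("wrist","l_wrist"); print(cs())
manip.move_l(W(.234,0,.134),speed=.1); print(cs())
snap("scene","l_scene")
E
python3 - <<'E'
import cv2
a=cv2.imread("pics/l_scene.png")[190:370,300:480]; b=cv2.imread("pics/l_wrist.png")
cv2.imwrite("pics/crop9.png",cv2.hconcat([cv2.resize(a,(400,400)),cv2.resize(b,(400,400))]))
E
```

```text
(37.5083, array([0.5779, 0.1743, 0.182 ]), array([ 0.1 ,  0.49, -0.35]), 0.024)
(38.1167, array([0.5767, 0.1744, 0.1342]), array([-0.39,  0.37, -0.23]), 0.0239)
```

View pics/crop9.png

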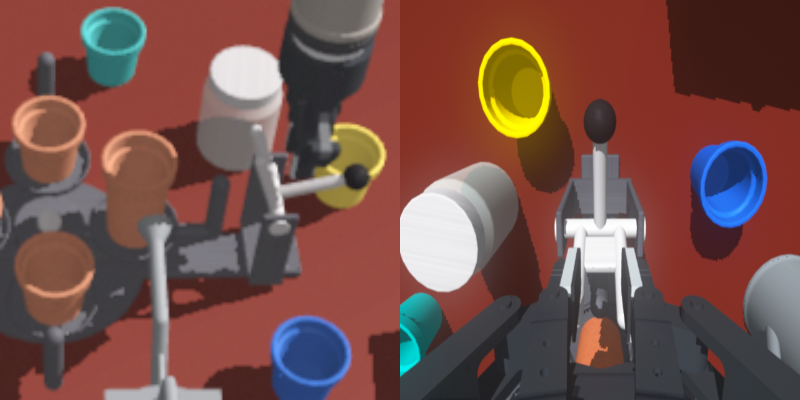

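The fork stands in front of the fingers (wrist: prongs in line with both pads). Push along the arc.

```bash
python3 - <<'E'
from h import *
for th in (1.25,1.0,.75,.5):
    u=.218-.062*np.cos(th)+.006*np.sin(th); z=.110+.062*np.sin(th)+.006*np.cos(th)
    manip.move_l(W(u+.012,0,z-.033),speed=.08); print(th,cs()); snap("scene",f"m{int(th*100)}")
E
python3 - <<'E'
import cv2
L=[cv2.imread(f"pics/m{i}.png")[200:340,330:480] for i in (125,100,75,50)]
cv2.imwrite("pics/crop10.png",cv2.resize(cv2.vconcat([cv2.hconcat(L[:2]),cv2.hconcat(L[2:])]),None,fx=2,fy=2,interpolation=2))
E
```

```text
1.25 (38.5417, array([0.5806, 0.1557, 0.1383]), array([0.05, 1.06, 0.83]), 0.024)
1.0 (38.9333, array([0.5824, 0.1403, 0.1316]), array([ 0.36, -0.07, -0.08]), 0.0241)
0.75 (39.325, array([0.5847, 0.1281, 0.1228]), array([ 0.62, -0.05,  0.1 ]), 0.0239)
0.5 (39.7167, array([0.5864, 0.1185, 0.1112]), array([0.4 , 0.08, 0.18]), 0.024)
```

View pics/crop10.png

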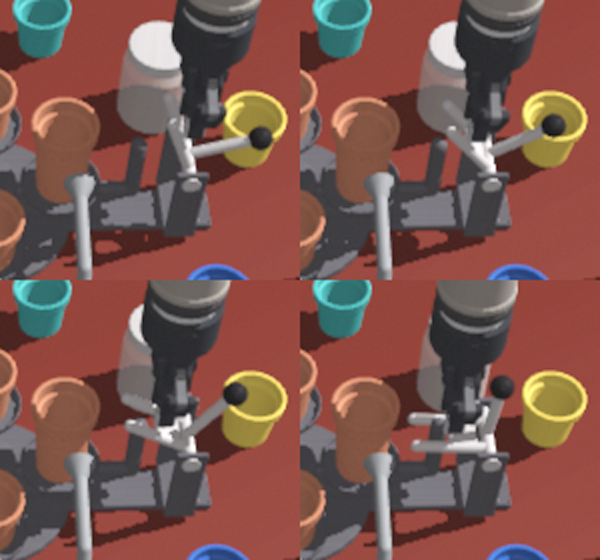

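The fork fell over the arm end. Retract straight up and verify.

```bash
python3 - <<'E'
from h import *
p=monitor.state()['position'].copy(); p[2]+=.09; manip.move_l(p,speed=.12)
p[2]+=.1; manip.move_l(p,speed=.25); print(cs())
manip.movep(W(.21,.22,.35),down(PHI-np.pi/2))
manip.dwell(.5)
snap("scene","n_scene"); snap("top","n_top"); print(cs())
for c in("top","scene"):
  for l in("spoke_end0","pot_tall_mid","fork_middle","latch_knob"): print(c,l,[(np.round(d['pixel'],1).tolist(),round(d['p'],2)) for d in vision.landmark_of(c,l)][:4])
E
python3 - <<'E'
import cv2
a=cv2.imread("pics/n_scene.png")[190:370,220:480]; b=cv2.imread("pics/n_top.png")[120:300,140:400]
cv2.imwrite("pics/crop11.png",cv2.resize(cv2.vconcat([a,b]),None,fx=1.66,fy=1.66,interpolation=2))
cv2.imwrite("pics/crop12.png",cv2.resize(cv2.hconcat([cv2.imread("pics/a_scene.png")[220:340,340:480],cv2.imread("pics/n_scene.png")[220:340,340:480]]),None,fx=2.8,fy=2.8,interpolation=2))
E
```

```text
(41.2167, array([0.5864, 0.1191, 0.3014]), array([ 0.28,  0.6 , -1.3 ]), 0.024)
(42.725, array([0.3648, 0.1101, 0.35  ]), array([-0.19,  0.95, -0.97]), 0.024)
top spoke_end0 [([330.3, 304.7], 0.98), ([228.4, 234.8], 0.95), ([299.6, 136.0], 0.74), ([398.1, 205.2], 0.72)]
top pot_tall_mid [([268.3, 228.0], 0.59), ([321.9, 261.7], 0.56)]
top fork_middle [([220.9, 231.8], 0.96)]
top latch_knob [([188.7, 233.6], 0.76)]
scene spoke_end0 [([244.7, 278.5], 0.93), ([319.4, 223.5], 0.74), ([368.7, 293.9], 0.7)]
scene pot_tall_mid [([360.2, 280.7], 0.94)]
scene fork_middle [([398.0, 275.9], 0.81)]
scene latch_knob [([425.4, 252.7], 0.8)]
```

View pics/crop11.png

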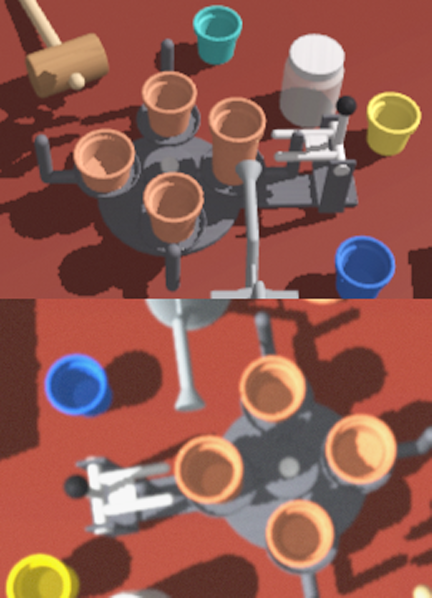

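View pics/crop12.png

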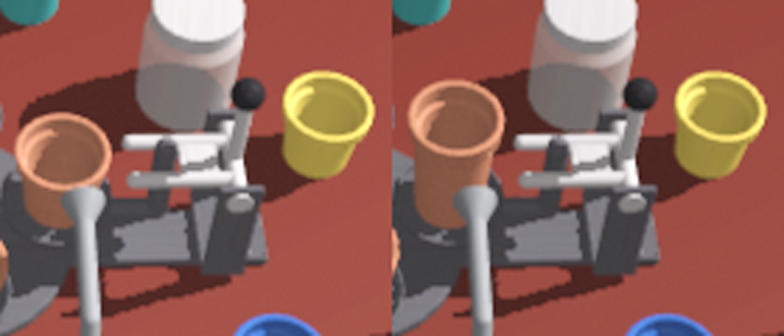

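The latch looks the same as in the opening picture (knob at (425,253) in both), with the tall pot centred at the latch, clear of the spout. Everything else is in place. Handing in.

Run:
```python
from h import *
print(manip.close_job()); print(monitor.state()['clock'])
```

```text
the job is handed in; nothing more can be done
None
the job is handed in; nothing more can be done
```

I handed the job in at about 43 s: the tall pot is at the latch and the fork is down over its arm. The station gave no verdict.

I threw the latch back and turned the stand 90° clockwise by the arm end on the right. That kept the tall pot away from the can's spout. Then I pushed the raised fork towards the hub, and it fell shut over the tall pot's arm.

**Last checks, from the scene and top pictures after the gripper was clear:**
- **Fork:** the latch looks as it did latched at the start. The knob was at (425.4, 252.7) in the scene view, against (425.4, 254.1) then. I could not read the latch angle directly.
- **Tall pot:** in both views it was within about 4 px (roughly 7 mm) of the filling place.
- **Other pots:** all four pots look upright in the middle of their pans.
- **Can, jar, stack and mallet:** none looks moved. I judged this by eye and did not measure it.

**What went wrong on the way:**
- **First tries:** the first latch push slid over the knob, and the first swing passed above the arm end without turning the stand.
- **Cause:** the wrist picture showed the fingertips about 33 mm behind the reported TCP, not 14 mm ahead as described. With that corrected, the swing and the closing push worked first time.
- **Network result:** the networks' first match for the stack was wrong, so I took its place from the top picture instead.

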